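# Reverse the ratchet of the screw press and tighten it a quarter turn

## Task

The ratchet crank of the small screw press is set to loosen. Flip its direction lever fully over to the tightening side, by pushing its upright tab clockwise to the stop, then swing the crank back anticlockwise to about 30 degrees past where it stood at first, to feel that it free-wheels and leaves the spindle's pointer where it was. Then swing the crank clockwise until the pointer has made a quarter turn clockwise, and let go (all directions as seen from above).

Things in the scene. Friction and masses are not known exactly. Their poses are not given: they have to be found in the camera images.
- spindle_axis (a point): On the vertical axis of the press's spindle, 148 mm above the worktop, at the top of its hub. The press is fixed: tray 110 x 150 mm with white basket, two posts, aluminium bridge (top at 112 mm). On the spindle: a toothed steel wheel, 50 mm across, and a black pointer bar reaching 46 mm out (top at 143 mm). Frame x: the pointer's direction at spindle angle 0, square to the bridge.
- knob_centre (a point): Centre of the crank's upright dark wooden knob: 25 mm diameter, 40 mm tall (129 to 169 mm above the worktop), 130 mm from the spindle axis. It spins freely on its pin, so the hand need not turn as the crank swings. The crank is a flat dark steel arm, 22 mm wide, top at 125 mm, swinging level about the spindle axis; at first on the robot's side.
- lever_tab (a point): On the direction lever's upright tab, 10 mm below its top end. The tab is an aluminium post of 10 mm diameter, 132 to 168 mm above the worktop, on the crank arm between spindle and knob: 28 mm outward of the lever's pivot, which is 46 mm from the spindle axis. Flipping it from stop to stop moves it 19 mm sideways across the arm; it stays where it is left (1 to 2 N).
- direction_lever (a joint): Angle of the lever on the crank, clockwise from above positive, stops at -0.35 and 0.35 rad; 0 (neutral) is along the arm. At the negative stop (as at first) the crank drives the spindle anticlockwise and free-wheels clockwise. At the positive stop (tab on the arm's clockwise side) it drives clockwise and free-wheels anticlockwise. Push it to the stop; below 0.2 it does not engage well.
- crank (a joint): Crank angle, clockwise from above positive, rad; at first within 0.1 of 0. Travel -1.4 to 2.6. Free-wheeling takes 1 to 2 N at the knob, driving the spindle 4 to 5 N. The wheel has a tooth every 20 degrees, so on reversing, the crank may swing up to 20 degrees before it takes the spindle along.
- spindle (a joint): Angle of the spindle and its pointer, clockwise from above positive, rad; at first within 0.1 of 0, the pointer away from the robot. At 1.57 the pointer lies along the bridge, to the right. Stiff: it stays where it is left.

How it is judged (in metres and radians):
On the way, in this order (a step that is already met when the one before it is completed fails the run):
1. the direction lever is flipped to the tightening side (value of joint direction_lever above 0.2 rad), for 0.2 s.
2. the crank is swung back anticlockwise to at least 14 degrees past zero, free-wheeling: lever still on the tightening side (value of joint crank below -0.25 rad and value of joint direction_lever above 0.2 rad), for 0.1 s.
At the end, for the whole second after the job is handed in: The spindle stands a quarter turn clockwise (1.57 rad, within 0.44 rad or 25 degrees), the direction lever is on the tightening side (above 0.2 rad), and crank and spindle are at rest (value of joint spindle between 1.13 and 2.01 rad and value of joint direction_lever above 0.2 rad and velocity of joint each of spindle, crank below 0.1 rad/s and velocity of joint crank above -0.1 rad/s); the robot touches nothing.
It fails at once if the spindle is turned anticlockwise (loosened) by more than 0.3 rad (value of joint spindle below -0.3 rad).
It also fails if it takes over 54 s, if anything falls off the work surface, if the arm or the gripper's body presses on something with over 40 N, if the wrist force passes 120 N, or if a joint passes its speed limit or range.

## Robot

A 7-joint arm with a two-finger parallel gripper is mounted at the origin on a cart in front of the work surface, level with it; the furniture and walls round the work are solid. World frame = base frame: x ahead of the robot, y to its left, z up, the work surface at z = 0. Lengths are in mm, angles in rad, forces in N, time in s.
With the tool pointing down it reaches from about 400 to 900 mm from the base axis. Payload 5.6 kg.
Tool frame: the origin (TCP) lies between the finger pads; the fingertips stand 14 mm ahead of it and the grasp point (between the pads) lies 5 mm behind it; z points along the fingers, y is the direction in which the jaws open and shut (so a half turn about z gives the same grasp; the last joint's range is limited). The gripper opens to 92 mm and grips with 3 to 60 N. Pads are 20 mm wide; open, the fingers measure 128 mm over their backs; the gripper's body (75 mm by 189 mm) begins 69 mm behind the grasp point.
Start: joints at [-1.181, 0.468, -0.012, 1.603, 0.006, 1.071, -0.056], TCP at [272.659, 590.056, 228.592] pointing down, gripper open.
Joint ranges: [-2.53, 2.53], [-0.31, 2.02], [-1.57, 1.55], [0.28, 2.44], [-1.29, 4.43], [0.15, 1.84], [-2.92, 2.92]. Speed limits (rad/s): [2.57, 2.57, 3.14, 3.14, 3.14, 3.14, 3.14].

## Interface

Orientations are given as a unit quaternion [w, x, y, z].
In Python, from workcell import * gives the robot as it stands. The module is installed in compiled form; this text tells all that it offers. Calls block until the motion is done:
- goto(position, orientation): joint-space move of the TCP to a pose.
- move_l(position, rotation=None, rate=150): straight line of the TCP; rotation=None keeps the orientation; rate is the mean speed in mm/s.
- goto_joints(angles): joint-space move.
- grip(opening, force=None): finger opening in mm; force is the grip in N (None keeps the last); returns when the fingers have stopped.
- hold(seconds).
- inverse_kinematics(position, orientation): joint angles nearest the present ones, or None.
- capture(name): name is "side" or "top" or "wrist"; returns (picture, depth): 384x512x3 uint8, red, green, blue; 384x512 float32, mm along the optical axis (not along the pixel's ray), 0 where there is no reading.
- get_calibration(name): a dict with "fx", "fy", "cx", "cy" (pixels), "dist" ([k1, k2, p1, p2, k3] as OpenCV has them; the pictures are not rectified), "pose" (4x4, takes a point from camera to world coordinates); the wrist camera has in their place "hand_eye" (4x4, takes a point from camera to tool coordinates, whose origin is the TCP and whose axes are the flange's). Camera axes: x right, y up, looking along -z (the intrinsics and any distortion apply to the point x, -y, -z); pixel columns grow to the right and rows downward; lengths in mm; the calibration is good to about 2 mm. A picture is of the moment at which its call begins: read the wrist's pose just before it. get_calibration takes no time and is no camera call.
A pose or a line that the arm cannot do raises MotionError and nothing moves.
- hand_in(): hands the job in, once; it reports no verdict.
Readings, each from a call of its own:
- read_t(): time.
- read_qpos(): joint angles.
- read_qd(): joint speeds.
- read_joint_torque(): joint torques, N m.
- read_ee_pos(): TCP position.
- read_orientation(): TCP orientation.
- read_force(): force on the tool from outside, world axes, zero at the start.
- read_torque(): the same for the moment, N m.
- read_finger_gap(): finger opening in mm.
Only numpy, scipy, OpenCV 4.12 (cv2) and the standard library are available. Lean on these libraries where they do the work, as an engineer would, in place of code of your own. Each camera call takes 0.05 s, during which the arm holds its last target.

## Working session

There is one attempt and no reset: what is moved stays moved. The work goes in short steps, each a Python script; the robot and the scene stay as the last script left them, time stands still between calls to the robot, and variables do not carry over. Pictures are saved under pics/ and viewed, and the job is handed in when it is done.

```bash
mkdir -p pics
python3 - <<'E'
from workcell import *
import cv2,numpy as np
print(read_t())
for n in ["side","top","wrist"]:
    p,d=capture(n); cv2.imwrite(f"pics/{n}0.png",p[:,:,::-1]); np.save(f"{n}0_d.npy",d); np.save(f"{n}0_p.npy",p)
    print(n,get_calibration(n))
print(read_ee_pos(),read_orientation(),read_t())
E
```

```text
0.0
side {'fx': 458.84963577258605, 'fy': 458.84963577258605, 'cx': 259.3738466680253, 'cy': 189.8745372115952, 'dist': array([-0.16314709,  0.        ,  0.        ,  0.        ,  0.        ]), 'pose': array([[-9.78586778e-01,  1.27514301e-01, -1.61579764e-01,
         3.89755838e+02],
       [-2.05497073e-01, -6.50181051e-01,  7.31461246e-01,
         6.17007745e+02],
       [-1.17843315e-02,  7.49002472e-01,  6.62462396e-01,
         6.85151872e+02],
       [ 0.00000000e+00,  0.00000000e+00,  0.00000000e+00,
         1.00000000e+00]])}
top {'fx': 407.94907167672915, 'fy': 407.94907167672915, 'cx': 250.19472452877878, 'cy': 192.27314459255848, 'dist': array([-0.00675688,  0.        ,  0.        ,  0.        ,  0.        ]), 'pose': array([[ 2.56312576e-02,  9.94559487e-01, -1.00967642e-01,
         4.56437899e+02],
       [-9.99618977e-01,  2.44638526e-02, -1.27836477e-02,
         1.92033737e+00],
       [-1.02440406e-02,  1.01256832e-01,  9.94807576e-01,
         9.75336390e+02],
       [ 0.00000000e+00,  0.00000000e+00,  0.00000000e+00,
         1.00000000e+00]])}
wrist {'fx': 321.98006681164964, 'fy': 321.98006681164964, 'cx': 254.12717501726607, 'cy': 189.1134033831637, 'dist': array([-0.04931702,  0.        ,  0.        ,  0.        ,  0.        ]), 'hand_eye': array([[ 3.68143838e-04,  9.59229160e-01,  2.82629233e-01,
         7.91580510e+01],
       [ 9.99999928e-01, -3.26200979e-04, -1.95458621e-04,
        -6.80094126e-01],
       [-9.52956765e-05,  2.82629285e-01, -9.59229211e-01,
        -1.55636145e+02],
       [ 0.00000000e+00,  0.00000000e+00,  0.00000000e+00,
         1.00000000e+00]])}
[272.51696326 589.6628131  227.86305476] [-9.46117184e-05  2.14768543e-01  9.76664744e-01 -6.65100927e-04] 0.15
```

View pics/side0.png

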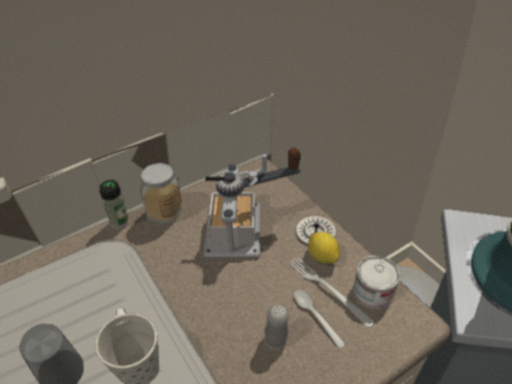

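View pics/top0.png

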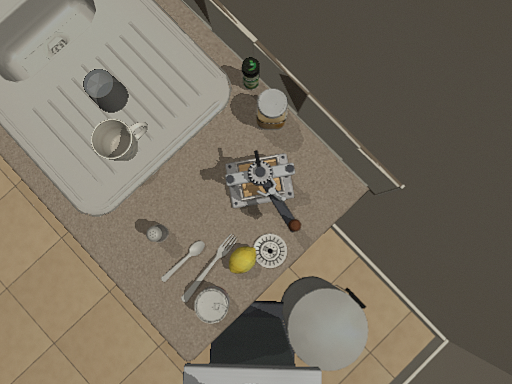

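Run:
```python
import cv2
a=cv2.imread("pics/top0.png")[130:250,200:330]; cv2.imwrite("pics/top0z.png",cv2.resize(a,None,fx=5,fy=5,interpolation=cv2.INTER_CUBIC)[:600])
a=cv2.imread("pics/side0.png")[140:260,190:320]; cv2.imwrite("pics/side0z.png",cv2.resize(a,None,fx=5,fy=5,interpolation=cv2.INTER_CUBIC)[:600])
```

```text
(no output)
```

View pics/top0z.png

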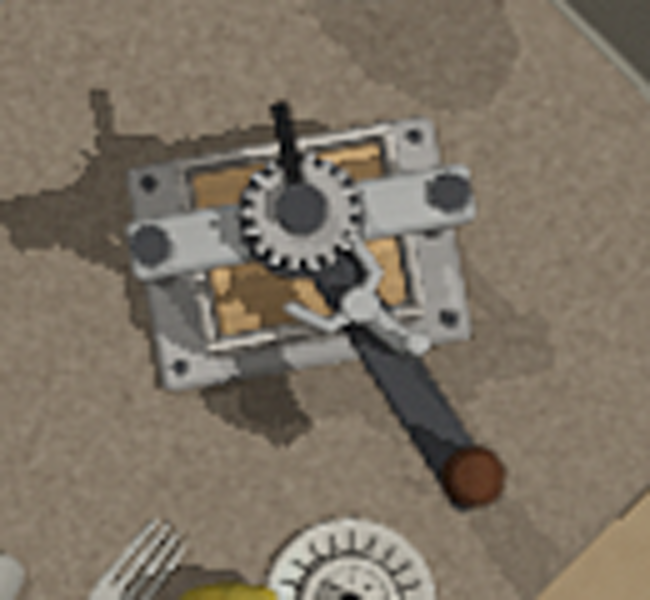

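View pics/side0z.png

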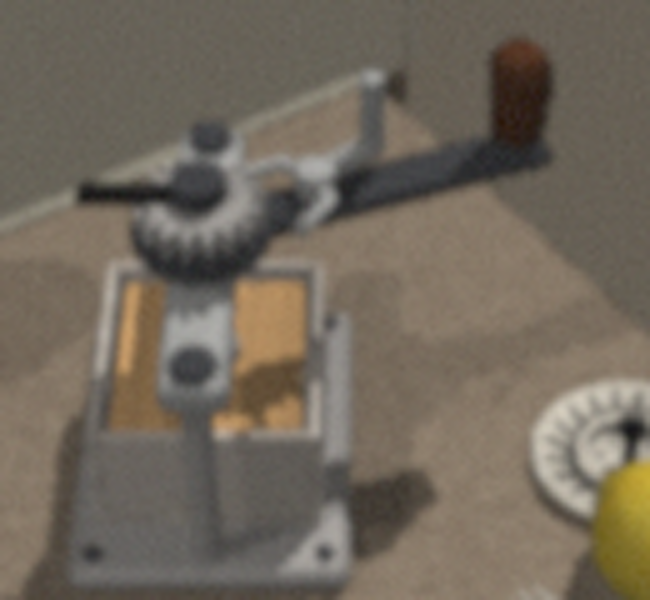

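View pics/wrist0.png

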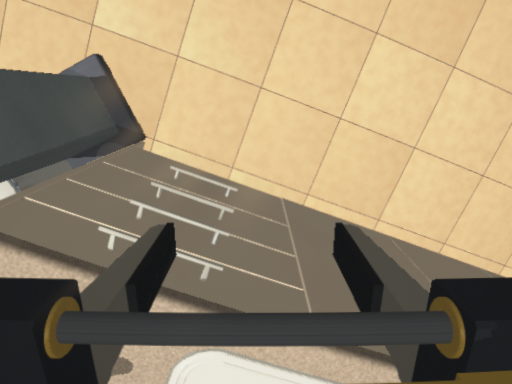

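```bash
cat > h.py <<'E'
import numpy as np,cv2
from workcell import get_calibration
def ray(c,uv,P=None):
    K=np.array([[c['fx'],0,c['cx']],[0,c['fy'],c['cy']],[0,0,1.]])
    n=cv2.undistortPoints(np.array([[uv]],float),K,c['dist'])[0,0]
    P=c['pose'] if P is None else P
    d=P[:3,:3]@np.array([n[0],-n[1],-1.]); return P[:3,3],d/np.linalg.norm(d)
def tri(rs):
    A=np.zeros((3,3));b=np.zeros(3)
    for o,d in rs:
        M=np.eye(3)-np.outer(d,d);A+=M;b+=M@o
    x=np.linalg.solve(A,b); return x,[np.linalg.norm((np.eye(3)-np.outer(d,d))@(x-o)) for o,d in rs]
def plane(r,z): o,d=r; return o+d*(z-o[2])/d[2]
E
python3 - <<'E'
from h import *
T=get_calibration('top');S=get_calibration('side')
for n,a,b,z in [('hub',(260.2,171.6),(230,176.5),148),('tabtop',(283.4,198.4),(264.6,155.6),168),('knobtop',(295,225),(294,149.5),169),('ptr tip',(255.5,151.5),(206.5,178),143)]:
    x,e=tri([ray(T,a),ray(S,b)]); print(n,x.round(1),np.round(e,1),plane(ray(T,a),z).round(1),plane(ray(S,b),z).round(1))
E
```

```text
hub [583.5  -7.  143.6] [0.7 0.7] [583.5  -6.8 148. ] [581.2  -1.9 148. ]
tabtop [527.5 -54.2 164.8] [0.5 0.5] [527.8 -53.9 168. ] [526.1 -50.  168. ]
knobtop [475.4 -77.6 169.3] [0.3 0.3] [475.7 -77.6 169. ] [475.1 -78.1 169. ]
ptr tip [625.6   3.7 142. ] [0.6 0.6] [626.1   3.8 143. ] [624.6   4.8 143. ]
```

```bash
cat >> h.py <<'E'
from scipy.spatial.transform import Rotation as R
def quat(az):
    a=np.radians(az); x=np.array([np.cos(a),np.sin(a),0]); z=np.array([0,0,-1.]); y=np.cross(z,x)
    q=R.from_matrix(np.c_[x,y,z]).as_quat(); return np.array([q[3],q[0],q[1],q[2]])
def wristpose(p,o,c):
    M=np.eye(4);M[:3,:3]=R.from_quat([o[1],o[2],o[3],o[0]]).as_matrix();M[:3,3]=p
    return M@c['hand_eye']
E
python3 - <<'E'
from h import *
from workcell import *
q=quat(33.5)
goto([510,-55,330],q); hold(0.2)
p,o=read_ee_pos(),read_orientation()
im,d=capture('wrist'); cv2.imwrite('pics/w1.png',im[:,:,::-1]); np.save('w1.npy',np.r_[p,o])
print(p,o,read_qpos().round(2) if hasattr(read_qpos(),'round') else read_qpos(),read_t(),read_force())
E
```

```text
[510.0957753  -54.49616983 329.8557445 ] [ 5.07563875e-05  9.57426254e-01  2.88677912e-01 -1.71333336e-04] [-0.62  0.14  0.75  1.85 -0.11  1.19 -0.82] 2.8667 [-0.44736377 -0.28298907 -0.92348123]
```

View pics/w1.png

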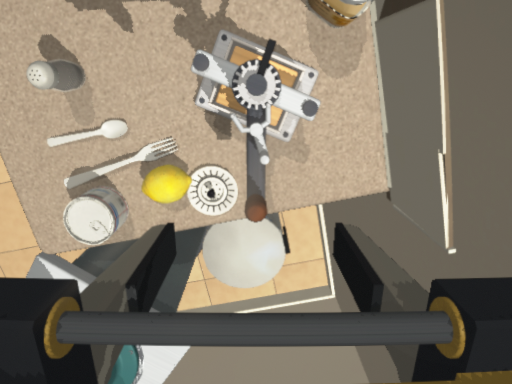

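Run:
```python
import cv2
a=cv2.imread("pics/w1.png")[50:230,180:340]; cv2.imwrite("pics/w1z.png",cv2.resize(a,None,fx=3.33,fy=3.33,interpolation=cv2.INTER_CUBIC))
```

```text
(no output)
```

View pics/w1z.png

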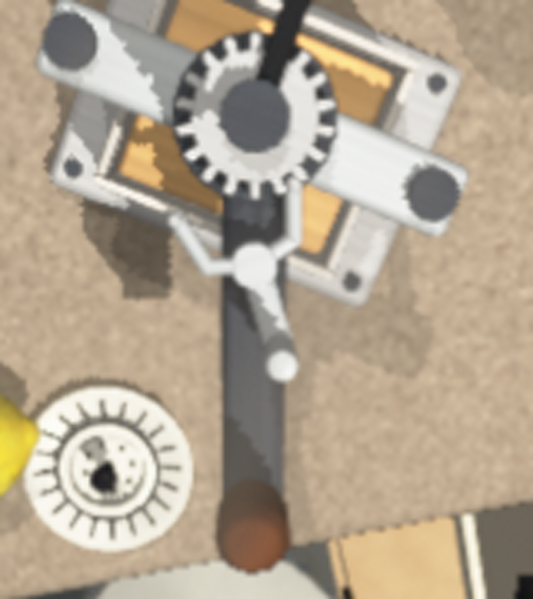

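Run:
```python
from h import *
T=get_calibration('top');S=get_calibration('side');W=get_calibration('wrist')
v=np.load('w1.npy');P=wristpose(v[:3],v[3:],W)
for n,a,b,w,z in [('hub',(260.2,171.6),(230,176.5),(256.9,84.5),148),('tabtop',(283.4,198.4),(264.6,155.6),(265.3,160.2),168),('knobtop',(295,225),(294,149.5),(256.3,212),169)]:
    x,e=tri([ray(T,a),ray(S,b),ray(W,w,P)]); print(n,x.round(1),np.round(e,1),plane(ray(T,a),z).round(1),plane(ray(S,b),z).round(1),plane(ray(W,w,P),z).round(1))
    print(tri([ray(T,a),ray(W,w,P)])[0].round(1))
```

```text
hub [584.8  -7.8 142.4] [1.  1.8 2.2] [583.5  -6.8 148. ] [581.2  -1.9 148. ] [586.9  -8.1 148. ]
[587.7  -7.5 119.8]
tabtop [528.5 -55.5 163.3] [1.2 1.2 1.6] [527.8 -53.9 168. ] [526.1 -50.  168. ] [530.6 -55.6 168. ]
[528.9 -55.7 159.1]
knobtop [476.7 -78.8 167.1] [1.4 1.8 2.5] [475.7 -77.6 169. ] [475.1 -78.1 169. ] [479.9 -78.5 169. ]
[476.3 -79.7 158.5]
```

Run:
```python
from h import *
from workcell import *
q=quat(33.5); c=np.array([-.553,.833,0]); t=np.array([528.5,-55,156.])
grip(30,10)
goto([t[0],t[1],230],q); move_l(t,rate=120); print(read_force(),read_ee_pos())
for s in (8,16,24,30,33):
    move_l(t+c*s,rate=60); f=np.array(read_force()); print(s,f.round(1),(f@c).round(1))
hold(0.2)
move_l(t+c*22,rate=80); f=np.array(read_force());print(f.round(1))
im,_=capture('top'); cv2.imwrite('pics/t2.png',cv2.resize(im[130:250,200:330,::-1],None,fx=5,fy=5,interpolation=cv2.INTER_CUBIC))
move_l(t+c*22+[0,0,114],rate=200)
hold(0.1);p,o=read_ee_pos(),read_orientation()
im,_=capture('wrist'); cv2.imwrite('pics/w2.png',im[:,:,::-1]); np.save('w2.npy',np.r_[p,o])
print(read_t())
```

```text
[ 0.14305321  0.2143193  -0.45148996] [529.25090388 -55.15552332 156.98505343]
8 [ 0.1 -0.7  0.4] -0.6
16 [0.1 0.4 0.6] 0.3
24 [ 1.  -0.5 -0.5] -1.0
30 [-0.1  0.7 -0.9] 0.6
33 [ 0.9 -0.2  0.8] -0.7
[0.1 0.6 0.1]
7.8833
```

View pics/w2.png

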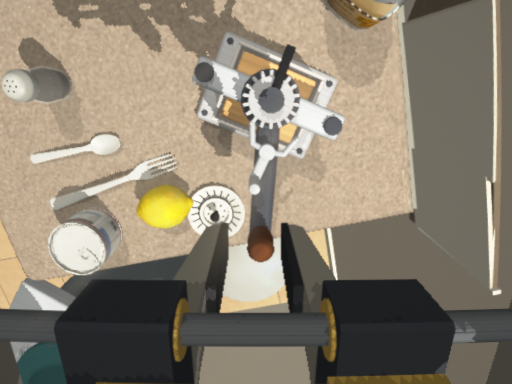

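Run:
```python
import cv2
a=cv2.imread("pics/w2.png")[80:260,190:350]; cv2.imwrite("pics/w2z.png",cv2.resize(a,None,fx=3.33,fy=3.33,interpolation=cv2.INTER_CUBIC))
```

```text
(no output)
```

View pics/w2z.png

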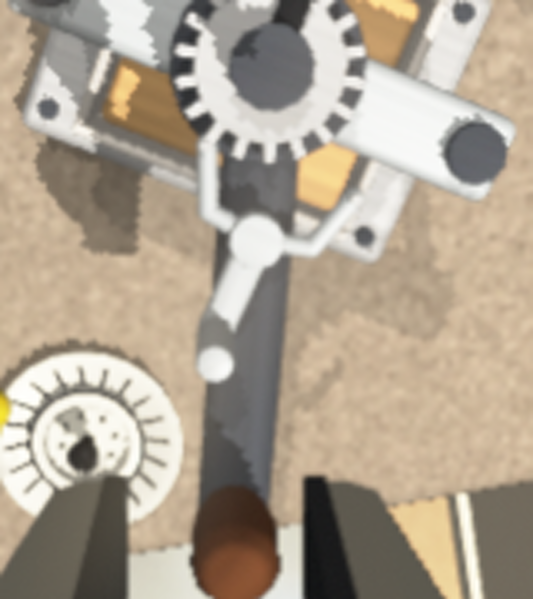

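Run:
```python
from h import *
W=get_calibration('wrist');v=np.load('w2.npy');P=wristpose(v[:3],v[3:],W)
f=lambda x,y:(190+(x+.5)/3.33-.5,80+(y+.5)/3.33-.5)
H,V,T,K=[plane(ray(W,f(*a),P),z)[:2] for a,z in [((272,65),148),((257,240),133),((215,363),168),((237,570),169)]]
print(H,V,T,K)
an=lambda d:np.degrees(np.arctan2(d[1],d[0]))
print(an(K-H),an(T-H),an(V-H),an(T-V),np.linalg.norm(K-H),np.linalg.norm(T-H),np.linalg.norm(V-H),np.linalg.norm(T-V))
```

```text
[586.95790744  -7.15340938] [546.59248232 -30.67305105] [519.61482891 -34.80259888] [475.64203827 -70.90767844]
-150.19881023942634 -157.6783145041066 -149.77201338231535 -171.29712217476683 128.28027732938543 72.79813120143959 46.71767427493579 27.29188430216685
```

View pics/t2.png

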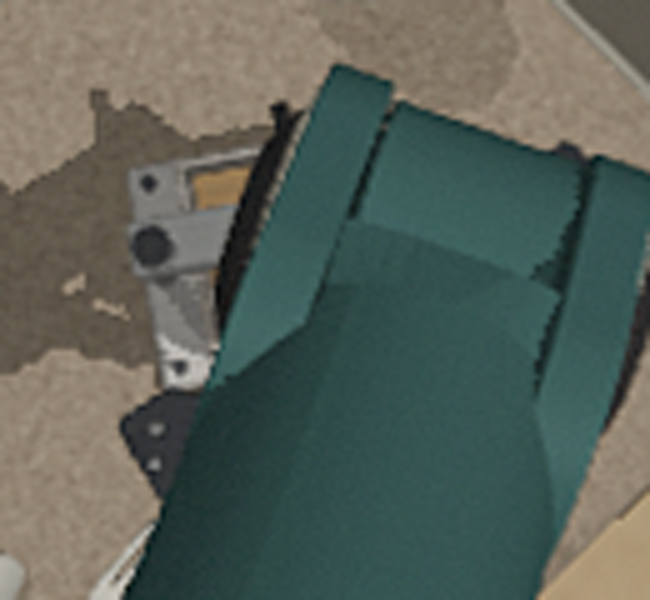

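Run:
```python
from h import *
T=get_calibration('top');d=np.load('top0_d.npy')
def pt(u,v):
    o,r=ray(T,(u,v)); k=-T['pose'][:3,2]; return o+r*d[v,u]/(r@k)
for u,v in [(240,26),(280,66),(300,85),(320,105),(340,125),(360,144),(380,164),(398,183),(310,85),(330,105),(350,125),(300,92),(320,112),(340,135),(300,130)]:
    print(u,v,pt(u,v).round(0))
```

```text
240 26 [892.  43. 155.]
280 66 [806. -43. 156.]
300 85 [766. -85. 155.]
320 105 [ 724. -127.  155.]
340 125 [ 683. -169.  154.]
360 144 [ 644. -209.  155.]
380 164 [ 604. -249.  156.]
398 183 [ 566. -286.  154.]
310 85 [ 756. -102.  181.]
330 105 [ 716. -143.  181.]
350 125 [ 677. -183.  180.]
300 92 [758. -87. 135.]
320 112 [ 713. -129.  142.]
340 135 [ 668. -173.  131.]
300 130 [ 711. -103.   -1.]
```

```bash
cat >> h.py <<'E'
HUB=np.array([585.,-7.]);AZ0=-146.5
def pose(th,r=130,z=148):   # th: crank deg clockwise from first standing
    a=AZ0-th; u=np.array([np.cos(np.radians(a)),np.sin(np.radians(a))])
    return np.r_[HUB+r*u,z],quat(a+180)
E
python3 - <<'E'
from h import *
from workcell import *
p,q=pose(3.7); print(p)
grip(60,15)
goto([p[0],p[1],230],q); move_l(p,rate=120); print(read_force())
grip(15,15); print(read_finger_gap(),np.array(read_force()).round(1),read_ee_pos(),read_t())
E
```

```text
[472.19049106 -71.60661493 148.        ]
[-0.81976535  0.18804966 -0.0640937 ]
24.542656151963897 [-0.5  0.6  1.4] [472.29692952 -71.54099362 148.15956323] 10.3333
```

Run:
```python
from h import *
from workcell import *
for th in np.linspace(3.7,-31,8)[1:]:
    p,q=pose(th); move_l(p,q,rate=60); f=np.array(read_force()); print(round(th,1),f.round(1),read_t())
hold(0.2);print(read_finger_gap(),read_ee_pos())
for n in('top','side','wrist'):
    im,_=capture(n); cv2.imwrite(f'pics/{n}3.png',im[:,:,::-1])
```

```text
-1.3 [ 0.8 -0.2  1.2] 10.6667
-6.2 [ 0.  -1.2  2.3] 11.0
-11.2 [ 0.1 -1.3  3.5] 11.3333
-16.1 [ 0.1 -0.7  4.3] 11.6667
-21.1 [ 0.2 -1.5  4.4] 12.0
-26.0 [-0.2 -2.   5.5] 12.3333
-31.0 [-0.6 -1.8  4.6] 12.6667
24.310000244883557 [ 528.93157234 -124.4333299   148.11942278]
```

View pics/wrist3.png

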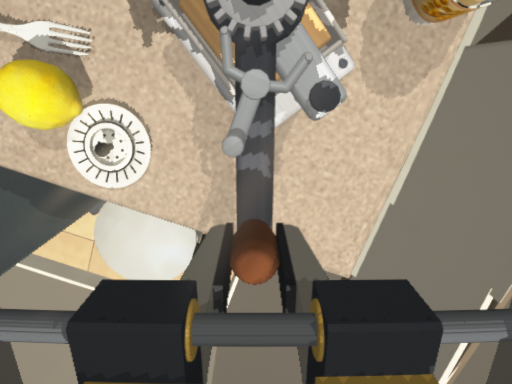

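View pics/side3.png

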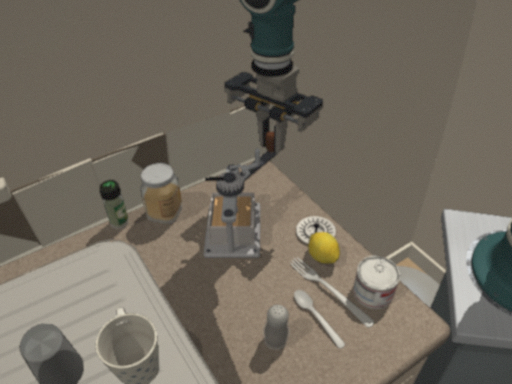

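View pics/top3.png

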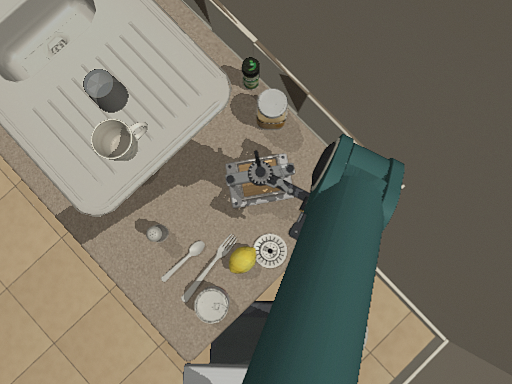

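Run:
```python
from h import *
from workcell import *
for th in np.arange(-25,60.1,5):
    p,q=pose(th); move_l(p,q,rate=75); f=np.array(read_force()); print(round(th,1),f.round(1),np.round(f[:2]@[p[1]-HUB[1],-(p[0]-HUB[0])]/130,1))
hold(0.2);print(read_finger_gap(),read_ee_pos(),read_t())
for n in('top','side','wrist'):
    im,_=capture(n); cv2.imwrite(f'pics/{n}4.png',im[:,:,::-1])
```

```text
-25.0 [-2.6 -1.3  8.2] 1.5
-20.0 [-2.2 -1.8  7.6] 0.7
-15.0 [-0.6 -1.9  5.8] -0.8
-10.0 [-1.4 -1.2  5.9] 0.1
-5.0 [-0.7 -1.9  6. ] -1.1
0.0 [-1.5 -1.9  6.5] -0.7
5.0 [-0.8 -1.1  5.8] -0.6
10.0 [-0.7 -2.1  6.4] -1.7
15.0 [-0.1 -1.3  5.5] -1.1
20.0 [ 0.4 -0.1  5.8] -0.1
25.0 [ 0.  -0.7  4.7] -0.7
30.0 [ 0.9 -0.1  5.6] -0.1
35.0 [ 0.5 -1.1  5.4] -1.1
40.0 [ 0.2 -0.5  6.1] -0.5
45.0 [ 0.2 -1.2  5.1] -1.1
50.0 [ 0.7 -0.9  6.5] -0.7
55.0 [ 0.5 -1.3  6.1] -1.0
60.0 [ 0.3 -0.9  6.5] -0.7
24.067192916933344 [468.55157693  51.65174246 148.03806446] 18.65
```

View pics/wrist4.png

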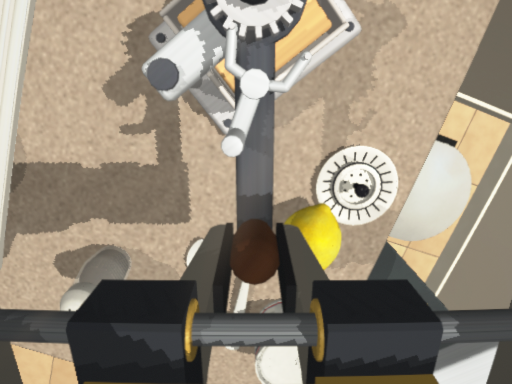

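View pics/side4.png

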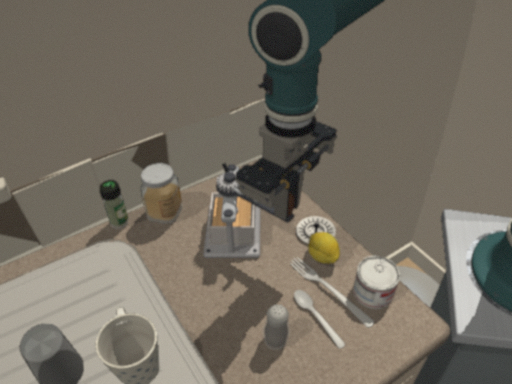

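View pics/top4.png

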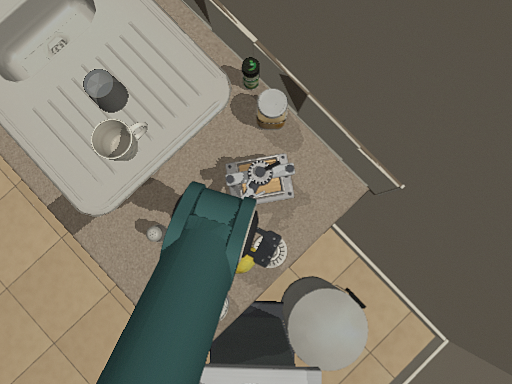

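Run:
```python
import cv2,numpy as np
a=cv2.imread("pics/top4.png")[140:210,215:315]; a=cv2.resize(a,None,fx=7,fy=7,interpolation=cv2.INTER_CUBIC)
cv2.imwrite("pics/t4z.png",a)
```

```text
(no output)
```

View pics/t4z.png

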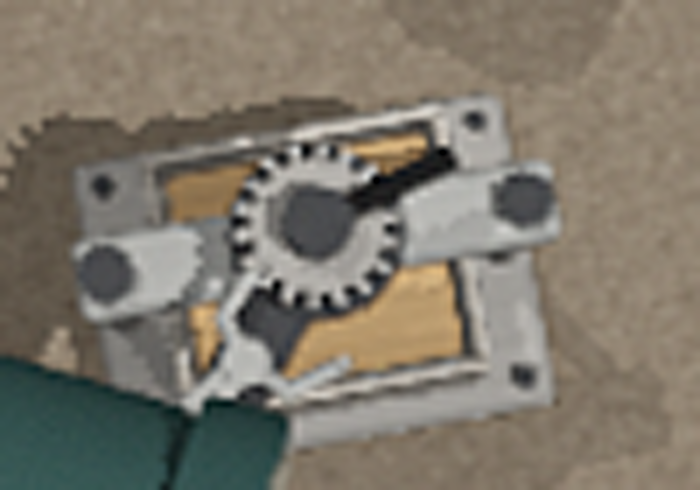

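Run:
```python
from h import *
from workcell import *
for th in (65,70,74,77):
    p,q=pose(th); move_l(p,q,rate=60)
hold(0.3);print(read_finger_gap(),read_ee_pos(),np.array(read_force()).round(1))
im,_=capture('top'); cv2.imwrite('pics/t5z.png',cv2.resize(im[140:210,215:315,::-1],None,fx=7,fy=7,interpolation=cv2.INTER_CUBIC))
print(read_t())
```

```text
24.362906225131834 [490.34082816  83.0909129  148.02802356] [-0.5 -1.   6.5]
20.4
```

View pics/t5z.png

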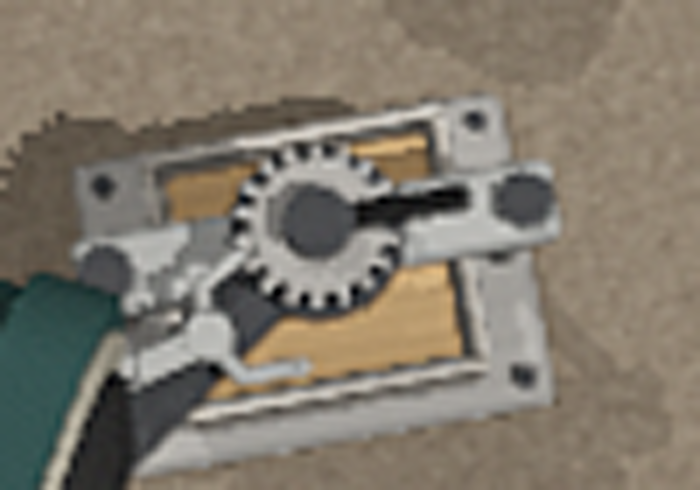

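Run:
```python
from h import *
from workcell import *
grip(50); p=np.array(read_ee_pos()); print(read_finger_gap(),np.array(read_force()).round(1))
move_l(p+[0,0,20],rate=50); move_l(p+[0,0,150],rate=200)
hold(.1);im,_=capture('wrist'); cv2.imwrite('pics/w6.png',im[:,:,::-1])
goto([350,450,320],read_orientation()); hold(.3)
im,_=capture('top'); cv2.imwrite('pics/t6z.png',cv2.resize(im[130:250,190:320,::-1],None,fx=5,fy=5,interpolation=cv2.INTER_CUBIC))
print(read_t(),np.array(read_force()).round(1))
```

```text
50.50167079844888 [-0.1 -0.2 -0.4]
24.2667 [-0.3  0.7 -0.3]
```

View pics/t6z.png

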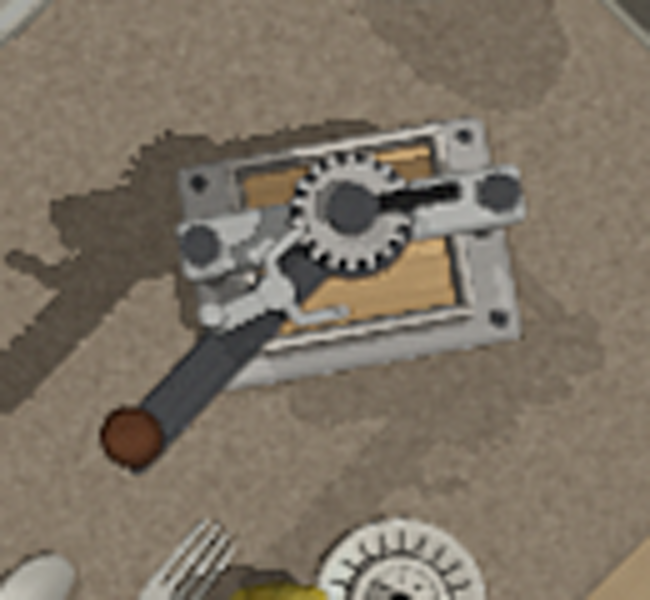

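View pics/w6.png

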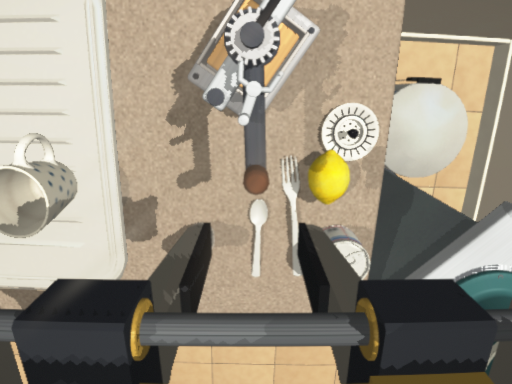

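The pointer (zoomed top view, tip at about (458,190), hub at (353,208)) lies along the bridge. The lever tab at (212,315) is on the arm's clockwise side. The knob at (132,437) is free, and the robot is clear.

```bash
python3 -c "
from workcell import *
hand_in(); print(read_t())"
```

```text
the job is handed in; nothing more can be done
the job is handed in; nothing more can be done
```

The job is done and handed in at about 24 s of the allowed 54 s. `hand_in()` gives no verdict, so the results below are my own camera and force readings.

1. **Lever:** I pushed the tab clockwise to the stop with one finger pad. The wrist view then put the lever at about +0.37 rad, which is the stop to within measuring error. The push also carried the crank about 4° clockwise.
2. **Free-wheel:** I gripped the knob and swung the crank anticlockwise to about 31° past where it first stood. The pointer stayed where it was, with only about 2 N sideways at the tool, and the lever stayed on the tightening side.
3. **Tightening:** I swung the crank clockwise to about 60°, where the top view showed the pointer some 16° short. I went on to 77°, then released the knob and backed off.

**Last checks:** the pointer lies along the bridge, to the right, within about 1°. The lever is still on the clockwise side, the crank is standing free, and the robot is clear of everything.

**Disagreements:**
- The three cameras differed by 2–5 mm on individual points. The fused distances matched the text: 129 mm to the knob and 73 mm to the tab.
- The sideways force I read while driving (under 2 N) was below the 4–5 N given. An upward force of about 6 N showed while I held the knob and went away on release. Neither affected the pointer's position.

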